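# Catch pegs from the counter dispenser

## Task

Take the blue tray by its handle, hold it level and clear of the counter under the peg dispenser's chute, and push its front wall against the yellow paddle, feeling for it and not forcing it past its stop, until the gate has let all three pegs slide into the tray. Then set the tray down gently with the pegs in it on the middle of the orange mat and let go. Let no peg touch the counter or the gripper, keep the arm and gripper off the dispenser, and leave the other things where they are.

Things in the scene. Friction and masses are not known exactly. Their poses are not given: they have to be found in the camera images.
- dispenser: Clothes-peg dispenser screwed to the counter. Origin: on the counter, front middle of its plywood base; x points from front to back (the way to push), z up. Plywood cheeks 118 mm wide run from x = 13 to 150 mm. A white chute, 102 mm wide, slopes down at 32 degrees to the front and overhangs it; a red gate across it lifts when the paddle is pushed and drops when it is let go.
- chute_lip (a point): Middle of the chute floor's lower edge: x = -72, z = 150 mm in the dispenser's frame. The floor is 6 mm thick, so things beneath must stay under 140 mm. Pegs leave here towards the dispenser's -x and land 0 to 70 mm in front of the lip.
- paddle_zone (a point): Middle of where the paddle may be (x = -55, z = 102 mm of the dispenser), not the paddle itself: a yellow plate 84 mm wide, z = 75 to 130 mm, pushed in +x. How far it is screwed out is unknown: its face rests 20 mm either side of this point in x; find it by touch or sight. Spring 3 to 8 N over 24 mm, then a firm stop; pegs pass only in the last third. Over 35 N damages it.
- tray: Blue plastic catch tray, loose: open box 140 mm (x) by 120 mm (y), 55 mm tall, walls and floor 4 mm thick, about 0.16 kg, with a straight handle bar sticking out at its -x end. Origin: centre of the underside of the box. Its +x wall (70 mm from the origin) is the front that faces the paddle.
- tray_grip (a point): Grip point on the tray's handle: 114 mm from the tray's origin along -x, 44 mm above the tray's underside, on the bar's axis. The bar is 24 mm wide (tray's y), 22 mm tall, 77 mm long, from x = -145 to -68 mm; pinch it across y from above.
- mat: Orange silicone cutting mat, fixed flat on the counter, 240 x 190 mm, 4 mm thick. Origin: centre of its underside.
- peg1: Chunky wooden clothes peg with a steel spring, 76 mm (own y) x 24 mm (x) x 18 mm (z), 30 g; lies across the chute behind the gate, number 1 from the lip. Origin: centre of its underside.
- peg2: Chunky wooden clothes peg with a steel spring, 76 mm (own y) x 24 mm (x) x 18 mm (z), 30 g; lies across the chute behind the gate, number 2 from the lip. Origin: centre of its underside.
- peg3: Chunky wooden clothes peg with a steel spring, 76 mm (own y) x 24 mm (x) x 18 mm (z), 30 g; lies across the chute behind the gate, number 3 from the lip. Origin: centre of its underside.
- bead_jar: Bystander: round glass bead jar with a steel screw lid, 72 mm across, 95 mm tall, standing. Origin: centre of its underside. Leave it alone.
- glue: Bystander: white glue bottle with a red cap, 52 mm across, 150 mm tall, standing. Origin: centre of its underside. Leave it alone.
- stapler: Bystander: chrome stapler, 150 x 36 x 52 mm, lying along its x. Origin: centre of its underside. Leave it alone.
- mug: Bystander: blue mug, 80 mm across, 90 mm tall. Origin: centre of its underside. Leave it alone.
- tape_roll: Bystander: yellow roll of tape lying flat, 90 mm across, 22 mm tall. Origin: centre of its underside. Leave it alone.
Mind the look-alikes: they are no part of the job. Leave any green or red look-alike of the peg2 alone.

How it is judged:
On the way, in this order (a step that is already met when the one before it is completed fails the run):
1. all three pegs are in the tray while it is held at least 25 mm clear of the counter (x of peg1 in the frame of tray between -0.07 and 0.07 m and y of peg1 in the frame of tray between -0.06 and 0.06 m and z of peg1 in the frame of tray between -0.002 and 0.055 m and x of peg2 in the frame of tray between -0.07 and 0.07 m and y of peg2 in the frame of tray between -0.06 and 0.06 m and z of peg2 in the frame of tray between -0.002 and 0.055 m and x of peg3 in the frame of tray between -0.07 and 0.07 m and y of peg3 in the frame of tray between -0.06 and 0.06 m and z of peg3 in the frame of tray between -0.002 and 0.055 m and height (world z) of tray above 0.025 m), for 0.2 s.
2. the tray stands on the middle of the mat while the gripper still holds it (z of tray in the frame of mat below 0.009 m and horizontal distance between tray and mat below 0.06 m and angle between tray's own z axis and vertical below 0.08 rad and contact force between the fingers and tray above 1 N), for 0.1 s.
At the end, for the whole second after the job is handed in: The tray stands level (within 0.08 rad) on the orange mat, its centre within 60 mm of the mat's centre, with all three pegs inside it, everything at rest and released (x of peg1 in the frame of tray between -0.07 and 0.07 m and y of peg1 in the frame of tray between -0.06 and 0.06 m and z of peg1 in the frame of tray between -0.002 and 0.055 m and x of peg2 in the frame of tray between -0.07 and 0.07 m and y of peg2 in the frame of tray between -0.06 and 0.06 m and z of peg2 in the frame of tray between -0.002 and 0.055 m and x of peg3 in the frame of tray between -0.07 and 0.07 m and y of peg3 in the frame of tray between -0.06 and 0.06 m and z of peg3 in the frame of tray between -0.002 and 0.055 m and z of tray in the frame of mat below 0.009 m and horizontal distance between tray and mat below 0.06 m and angle between tray's own z axis and vertical below 0.08 rad and linear speed of each of peg1, peg2, peg3, tray below 0.02 m/s); the robot touches nothing.
It fails at once if the tray pressed on the dispenser with more than 35 N (contact force between tray and dispenser above 35 N).
It fails at once if the arm or gripper pushed the dispenser (over 1 N) (contact force between any of the fingers, the arm and dispenser above 1 N).
It fails at once if a peg fell outside the tray ((height (world z) of peg1 below 0.05 m and not (x of peg1 in the frame of tray between -0.07 and 0.07 m and y of peg1 in the frame of tray between -0.06 and 0.06 m and z of peg1 in the frame of tray between -0.002 and 0.055 m)) or (height (world z) of peg2 below 0.05 m and not (x of peg2 in the frame of tray between -0.07 and 0.07 m and y of peg2 in the frame of tray between -0.06 and 0.06 m and z of peg2 in the frame of tray between -0.002 and 0.055 m)) or (height (world z) of peg3 below 0.05 m and not (x of peg3 in the frame of tray between -0.07 and 0.07 m and y of peg3 in the frame of tray between -0.06 and 0.06 m and z of peg3 in the frame of tray between -0.002 and 0.055 m))).
It fails at once if the gripper touched a peg (contact force between the fingers and peg1 above 0.3 N or contact force between the fingers and peg2 above 0.3 N or contact force between the fingers and peg3 above 0.3 N).
It fails at once if a bystander was moved more than 30 mm or tipped (distance of any of bead_jar, glue, stapler, mug, tape_roll from where it was at the start of the episode above 0.03 m or angle between any of bead_jar, glue, stapler, mug, tape_roll's own z axis and vertical above 0.3 rad).
It also fails if it takes over 54 s, if anything falls off the work surface, if the arm or the gripper's body presses on something with over 40 N, if the wrist force passes 120 N, or if a joint passes its speed limit or range.

## Robot

A 6-joint arm with a two-finger parallel gripper is mounted at the origin on the work surface. World frame = base frame: x ahead of the robot, y to its left, z up, the work surface at z = 0. Lengths are in m, angles in rad, forces in N, time in s.
With the tool pointing down it reaches from about 0.35 to 0.8 m from the base axis. Payload 7.3 kg.
Tool frame: the origin (TCP) lies at the very end of the fingers, on their centre line; the grasp point (between the pads) lies r.pinch_z behind it (r.pinch_z is the distance from the TCP to the grasp point, in m); z points along the fingers, y is the line along which they close (so a half turn about z gives the same grasp; the last joint's range is limited). The gripper opens to 85 mm and grips with 20 to 120 N. Pads are 22 mm wide; open, the fingers measure 114 mm over their backs; the gripper's body (76 mm by 85 mm) begins 54 mm behind the grasp point. The pads swing forward as they close: fully open they stand 13 mm farther back than shut.
Start: joints at [-1.376, 0.342, 1.524, -0, 1.275, -0.146], TCP at [0.175, -0.495, 0.231] pointing down, gripper open.
Joint ranges: [-2.53, 2.53], [-0.77, 2.02], [0.04, 2.7], [-1, 4.14], [0.28, 2.66], [-3.11, 3.11]. Speed limits (rad/s): [2.57, 2.57, 3.14, 3.14, 3.14, 3.14].

## Interface

Orientations are given as a rotation vector (axis times angle).
In Python, from bench import monitor, optics, job, r gives the robot as it stands. The module is installed in compiled form; this text tells all that it offers.
- The arm moves only by the tool carry_out, never from a script. Its argument "plan" is a list of rows, each a list of 3 entries, a list of its own where there are three numbers: the opening, from 0 (shut) to 1 (fully open), then the shift along the world's x, y, z as a fraction of full scale, then the turn, a rotation vector about the world's x, y, z as a fraction of full scale. In form: [[hand, [dx, dy, dz], [ax, ay, az]], ...]. A call has 1 to 10 rows; each row shifts and turns the commanded pose from where the row before left it; what a row does not reach is not made up. Full scale, the value 1, is 200 mm for a shift and 0.5 rad for a turn. A row lasts 1/12 s, in which the tool goes at most 41.7 mm and 7.16 degrees, less where a joint would pass 70% of its speed; a pose out of reach is approached as far as the arm can. A call with a number of a shift or a turn outside -1 to 1 is refused whole. A call with a gripper value outside its range is refused whole. The fingers move at their own pace and stop on an object; the grip force is fixed at half the most. Time passes only in rows, so rows that do not move let the fingers close. It gives the time, the measured TCP pose, the force, the opening and the grip force at its end, in the units of the state.
- monitor.observe(): the state, without advancing time (a new reading comes with each control period).
- optics.camera(name): name is "scene" or "top" or "wrist"; returns (picture, depth): 420x560x3 uint8, red, green, blue; 420x560 float32, m along the optical axis (not along the pixel's ray), 0 where there is no reading.
- optics.get_calibration(name): a dict with "intrinsics" (3x3 intrinsics, pixels), "eye" and "orientation" of the camera in the world; the wrist camera has in their place "T_tool_cam" (4x4, takes a point from camera to tool coordinates, whose origin is the TCP and whose axes are the flange's). Camera axes: x right, y down, z forward; pixel columns grow to the right and rows downward; lengths in m; the calibration is good to about 2 mm. A picture is of the moment at which its call begins: read the wrist's pose just before it. get_calibration takes no time and is no camera call.
- job.close_job(): hands the job in; it is judged then, once.
The state is a dict: "time_s": time; "joints": joint angles; "qd": joint speeds; "joint_efforts": joint torques, N m; "tcp_pos": TCP position; "orientation": TCP orientation; "wrist_force": force on the tool from outside, world axes, zero at the start; "wrist_torque": the same for the moment, N m; "finger_gap": finger opening in m; "gripper_force": force on a finger pad.
Only numpy, scipy, OpenCV 4.12 (cv2) and the standard library are available. Lean on these libraries where they do the work, as an engineer would, in place of code of your own. Each camera call takes 0.05 s, during which the arm holds its last target. There are 200 camera calls.

## Working session

There is one attempt and no reset: what is moved stays moved. The work goes in short steps, Python scripts to look and compute and a tool call to move; the robot and the scene stay as the last step left them, time stands still between calls to the robot, and variables do not carry over. Pictures are saved under pics/ and viewed, at most 10 in all, crops included, and the job is handed in when it is done.

Besides the shell and the picture viewer there is one more tool, called after "Request:" as name(argument=value, ...), one argument or row to a line, values as JSON. carry_out: Moves the arm, as the interface text tells. Shift numbers are shares of 200 mm and turn numbers shares of 0.5 rad, none past 1 either way. Its arguments: {"type":"object","properties":{"plan":{"type":"array"}},"required":["plan"]}

```bash
mkdir -p pics; cat > h.py <<'E'
import numpy as np, cv2
from bench import monitor, optics, job, r
def cap(n,name):
    s=monitor.observe(); im,d=optics.camera(n); cv2.imwrite(f'pics/{name}.png',im[:,:,::-1]); np.save(f'pics/{name}.npy',d); return im,d,s
def pts(n,d,s=None):
    c=optics.get_calibration(n);K=np.array(c["intrinsics"])
    v,u=np.mgrid[:d.shape[0],:d.shape[1]]
    P=np.stack([(u-K[0,2])/K[0,0]*d,(v-K[1,2])/K[1,1]*d,d],-1)
    if 'eye' in c:
        R=np.array(c['orientation']);R=R if R.shape==(3,3) else cv2.Rodrigues(R)[0]
        return P@R.T+np.array(c['eye'])
    T=np.array(c['T_tool_cam']);P=P@T[:3,:3].T+T[:3,3]
    return P@cv2.Rodrigues(np.array(s['orientation']))[0].T+np.array(s['tcp_pos'])
E
python3 - <<'E'
from h import *
a=cap('scene','s0')[0];b=cap('top','t0')[0]
print({k:np.round(v,3) for k,v in monitor.observe().items()},r.pinch_z)
print(optics.get_calibration('top'),optics.get_calibration('scene'))
E
```

```text
{'time_s': np.float64(0.1), 'joints': array([-1.376,  0.343,  1.525,  0.   ,  1.275, -0.146]), 'qd': array([ 0.001, -0.002, -0.004, -0.001, -0.001, -0.   ]), 'joint_efforts': array([ 2.0000e-03, -4.3445e+01, -2.4649e+01, -0.0000e+00,  5.0000e-03,
       -0.0000e+00]), 'tcp_pos': array([ 0.175, -0.494,  0.231]), 'orientation': array([-3.095, -0.532, -0.   ]), 'wrist_force': array([ 0.727,  0.154, -0.752]), 'wrist_torque': array([-0.032,  0.013, -0.024]), 'gripper_force': np.float64(0.0), 'finger_gap': np.float64(0.086)} 0.0187
{'intrinsics': array([[391.14054605,   0.        , 280.83560979],
       [  0.        , 391.14054605, 207.51612497],
       [  0.        ,   0.        ,   1.        ]]), 'eye': array([0.46847547, 0.01458325, 1.06759478]), 'orientation': array([-2.18690646,  2.1416406 , -0.19482155])} {'intrinsics': array([[484.99090105,   0.        , 275.41436683],
       [  0.        , 484.99090105, 209.7678083 ],
       [  0.        ,   0.        ,   1.        ]]), 'eye': array([1.54548707, 0.02575305, 0.8411206 ]), 'orientation': array([-1.68789174, -1.6553381 ,  0.85013851])}
```

View pics/s0.png

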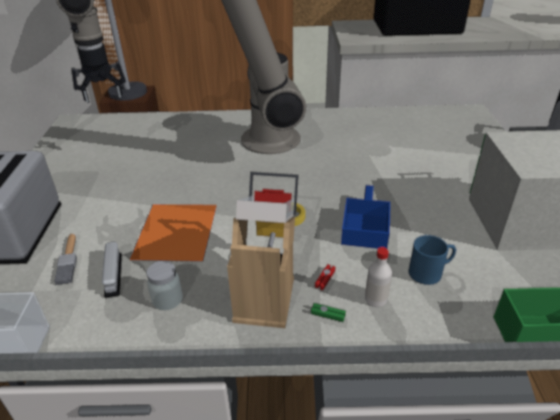

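View pics/t0.png

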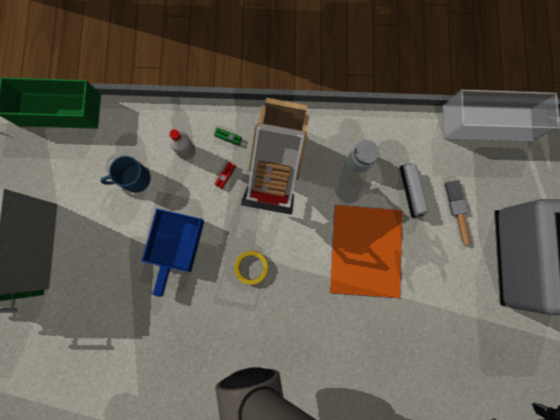

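The scene view shows the tray at (367,220), its handle at (369,193), the dispenser at (263,265) and the mat at (176,232). In the top view they are the tray at (172,240) with its handle at (160,283), the chute at (275,150) with its front towards the robot, the mat at (367,251) and the tape at (251,268). 

What could be mistaken for the tray: the blue mug (128,174), the green bin (48,103) and the clear bin (505,115). The red peg (226,175) and green peg (230,136) are look-alikes of the real pegs. By its handle and open box, the tray is the object at (172,240).

```bash
cat > m.py <<'E'
from h import *
im=cv2.imread('pics/t0.png');d=np.load('pics/t0.npy');P=pts('top',d)
hsv=cv2.cvtColor(im,cv2.COLOR_BGR2HSV)
def rect(m,z0,z1,nm):
    q=P[m&(P[...,2]>z0)&(P[...,2]<z1)]
    b=cv2.minAreaRect((q[:,:2]*1000).astype(np.float32)); print(nm,len(q),np.round(b[0],1),np.round(b[1],1),round(b[2],1),'z',np.round(np.percentile(q[:,2],[2,50,98]),3)); return q
box=lambda u0,v0,u1,v1:(lambda M:(M.__setitem__((slice(v0,v1),slice(u0,u1)),True),M)[1])(np.zeros(d.shape,bool))
blue=cv2.inRange(hsv,(108,150,40),(125,255,255))>0
B=blue&box(135,200,210,305)
rect(B,.045,.07,'rim')
rect(B&box(135,272,210,305),.03,.07,'handle')
h=P[B&(P[...,2]>.045)&(P[...,2]<.07)]
om=cv2.inRange(hsv,(5,150,80),(18,255,255))>0
rect(om&box(320,195,415,305),-.01,.02,'mat')
D=box(235,90,315,215)
for lo,hi in [(.1,.14),(.14,.17),(.17,.2),(.2,.23),(.23,.26),(.26,.3),(.3,.35)]:
    m=D&(P[...,2]>lo)&(P[...,2]<hi)
    if m.sum()>20: rect(m,lo,hi,f'disp{lo}')
for nm,u,v in [('tape',251,253),('tapeL',235,268),('jar',365,152),('frame',268,207),('framR',292,209),('gate',268,198),('lip',270,204),('chuteL',258,130),('chuteR',300,132),('ghost',240,303),('gl',175,133)]: print(nm,np.round(P[v,u],3))
crop=cv2.hconcat([cv2.resize(im[90:230,225:325],(400,560),interpolation=2),cv2.resize(im[200:310,130:210],(400,560),interpolation=2)])
cv2.imwrite('pics/c1.png',crop)
E
python3 m.py
```

```text
rim 602 [489.1 264.8] [119.3 210.4] 78.2 z [0.046 0.055 0.059]
handle 212 [415.2 278.9] [21.4 60. ] 78.9 z [0.05  0.056 0.06 ]
mat 5999 [ 509.  -260.8] [191.9 239.1] 86.8 z [-0.     0.004  0.008]
disp0.1 227 [817.4 -20.1] [96.5 23.3] 82.8 z [0.101 0.121 0.139]
disp0.14 440 [731.5  -6.5] [117.7 216.1] 80.9 z [0.142 0.163 0.17 ]
disp0.17 1703 [715.8  -3.9] [118.3 226.9] 80.6 z [0.171 0.188 0.2  ]
disp0.2 2041 [711.2  -3.1] [118.2 258.4] 81.0 z [0.201 0.212 0.229]
disp0.23 692 [677.    2.8] [112.2 189.8] 81.1 z [0.23  0.235 0.258]
disp0.26 156 [745.8  -8.9] [101.5  15.4] 80.5 z [0.261 0.264 0.267]
tape [0.495 0.054 0.022]
tapeL [0.455 0.095 0.024]
jar [ 0.759 -0.236  0.094]
frame [0.589 0.012 0.232]
framR [ 0.586 -0.039  0.236]
gate [0.614 0.013 0.204]
lip [0.596 0.008 0.232]
chuteL [0.75  0.038 0.263]
chuteR [ 0.754 -0.054  0.247]
ghost [0.364 0.08  0.001]
gl [0.776 0.24  0.151]
```

```bash
python3 -c "
import cv2
im=cv2.imread('pics/s0.png');cv2.imwrite('pics/c2.png',cv2.hconcat([cv2.resize(im[160:335,210:340],(440,592),interpolation=2),cv2.resize(cv2.imread('pics/t0.png')[170:310,140:225],(360,592),interpolation=2)]))"
```

```text
(no output)
```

View pics/c2.png

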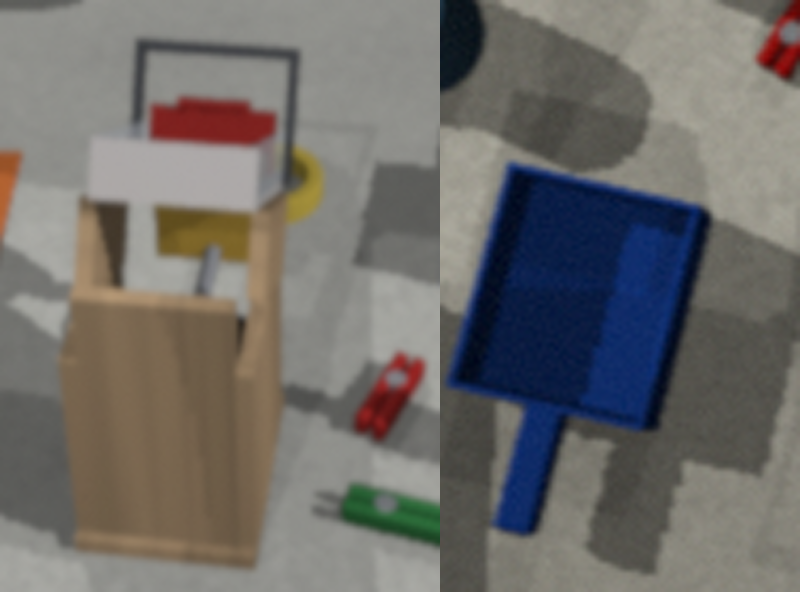

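View pics/c1.png

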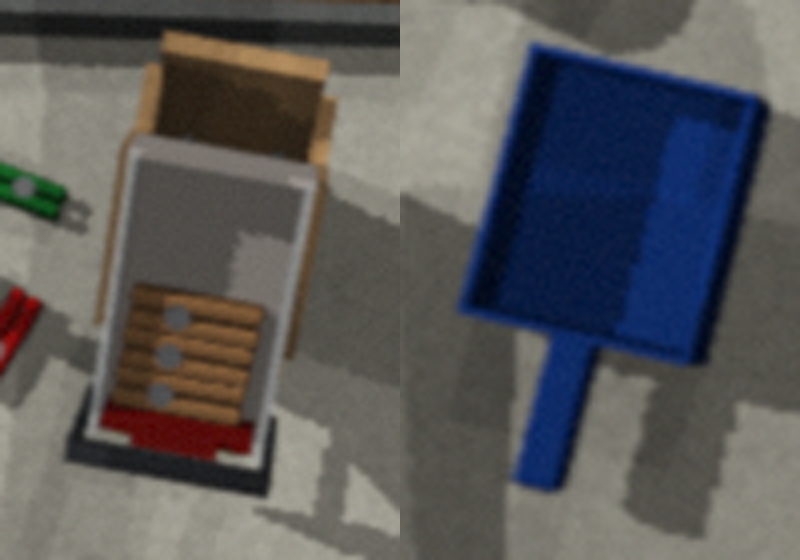

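The crops confirm the blue tray by its open box and handle, with the yellow paddle seen through the dispenser's back at scene pixel (270,228). The three wooden pegs lie behind the red gate, and a dark hoop stands at the front of the chute. I'll start moving to the handle.

Request:
carry_out(
  plan=[
    [1, [0.12, 0.16, 0], [0, 0, -0.108]],
    [1, [0.12, 0.16, 0], [0, 0, -0.108]],
    [1, [0.12, 0.16, 0], [0, 0, -0.108]],
    [1, [0.12, 0.16, 0], [0, 0, -0.108]],
    [1, [0.12, 0.16, 0], [0, 0, -0.108]],
    [1, [0.12, 0.16, 0], [0, 0, -0.108]],
    [1, [0.12, 0.16, 0], [0, 0, -0.108]],
    [1, [0.12, 0.16, 0], [0, 0, -0.108]],
    [1, [0.12, 0.16, 0], [0, 0, -0.108]],
    [1, [0.12, 0.16, 0], [0, 0, -0.108]],
  ],
)

```text
time_s: 0.93
tcp_pos: [0.4162, -0.1729, 0.2312]
orientation: [3.126, -0.317, -0.0]
wrist_force: [0.9, -0.1, -0.3]
finger_gap: 0.085
gripper_force: 0.0
```

Request:
carry_out(
  plan=[
    [1, [0, 0.2, 0], [0, 0, 0]],
    [1, [0, 0.2, 0], [0, 0, 0]],
    [1, [0, 0.2, 0], [0, 0, 0]],
    [1, [0, 0.2, 0], [0, 0, 0]],
    [1, [0, 0.2, 0], [0, 0, 0]],
    [1, [0, 0.2, 0], [0, 0, 0]],
    [1, [0, 0.2, 0], [0, 0, 0]],
    [1, [0, 0.2, 0], [0, 0, 0]],
    [1, [0, 0.2, 0], [0, 0, 0]],
    [1, [0, 0.2, 0], [0, 0, 0]],
  ],
)

```text
time_s: 1.77
tcp_pos: [0.4148, 0.2272, 0.2312]
orientation: [3.126, -0.312, -0.001]
wrist_force: [1.2, 0.1, 0.4]
finger_gap: 0.0857
gripper_force: 0.0
```

```bash
python3 - <<'E'
from h import *
im,d,s=cap('wrist','w1')
print(np.round(s['tcp_pos'],4),np.round(s['orientation'],3))
P=pts('wrist',d,s);hsv=cv2.cvtColor(im,cv2.COLOR_RGB2HSV)
b=(cv2.inRange(hsv,(108,130,40),(125,255,255))>0)&(P[...,2]>.045)&(P[...,2]<.065)
q=P[b];print(len(q),'z',np.percentile(q[:,2],[5,50,95]))
r1=cv2.minAreaRect((q[:,:2]*1000).astype(np.float32));print('all',r1)
q2=q[q[:,0]<.443];print('h',len(q2),cv2.minAreaRect((q2[:,:2]*1000).astype(np.float32)))
# dispenser frame
imt=cv2.imread('pics/t0.png');D=np.load('pics/t0.npy');Q=pts('top',D)
M=np.zeros(D.shape,bool);M[85:218,230:320]=1
q=Q[M&(Q[...,2]>.08)]
for a in(-9.2,):
    a=np.radians(a);R=np.array([[np.cos(a),np.sin(a)],[-np.sin(a),np.cos(a)]])
    w=np.c_[q[:,:2]@R.T,q[:,2]]
    for lo in np.arange(.08,.28,.02):
        k=w[(w[:,2]>lo)&(w[:,2]<=lo+.02)]
        if len(k)>15: print(round(lo,2),len(k),np.round(np.percentile(k,[1,99],axis=0)[:,:2]*1000).tolist())
    # paddle from scene cam
    ims=cv2.imread('pics/s0.png');S=pts('scene',np.load('pics/s0.npy'));h=cv2.cvtColor(ims,cv2.COLOR_BGR2HSV)
    m=cv2.inRange(h,(18,120,60),(32,255,255))>0;mm=np.zeros_like(m);mm[215:240,250:290]=1
    k=S[m&mm];k=np.c_[k[:,:2]@R.T,k[:,2]];print('paddle',len(k),np.round(np.percentile(k,[5,25,50,75,95],axis=0)*1000).tolist())
    m=np.zeros_like(m);m[205:222,238:290]=1;k=S[m];k=np.c_[k[:,:2]@R.T,k[:,2]];print('chuteback',np.round(np.percentile(k,[5,50,95],axis=0)*1000).tolist())
E
```

```text
[0.4148 0.2272 0.2312] [ 3.126e+00 -3.120e-01 -1.000e-03]
4695 z [0.0489114  0.05416007 0.05549005]
all ((475.1223449707031, 266.41156005859375), (120.36570739746094, 182.4977264404297), 78.85828399658203)
h 1679 ((415.2637023925781, 278.73577880859375), (24.113601684570312, 60.25594711303711), 78.10881805419922)
0.08 112 [[618.0, 65.0], [821.0, 158.0]]
0.1 108 [[810.0, 63.0], [821.0, 159.0]]
0.12 119 [[803.0, 63.0], [820.0, 159.0]]
0.14 149 [[620.0, 63.0], [821.0, 159.0]]
0.16 719 [[610.0, 53.0], [829.0, 169.0]]
0.18 1275 [[595.0, 53.0], [820.0, 168.0]]
0.2 1565 [[598.0, 54.0], [830.0, 168.0]]
0.22 963 [[574.0, 54.0], [760.0, 167.0]]
0.24 205 [[698.0, 60.0], [758.0, 161.0]]
0.26 156 [[731.0, 60.0], [745.0, 161.0]]
paddle 321 [[623.0, 74.0, 80.0], [625.0, 86.0, 89.0], [626.0, 102.0, 99.0], [627.0, 121.0, 109.0], [628.0, 133.0, 116.0]]
chuteback [[698.0, 63.0, 180.0], [753.0, 115.0, 244.0], [762.0, 161.0, 258.0]]
```

The handle centre is at (0.415, 0.279). In the dispenser frame the paddle face is about 5 mm in front of mid-zone.

Request:
carry_out(
  plan=[
    [1, [0, 0.13, -0.1], [0, 0, 0]],
    [1, [0, 0.1275, -0.14], [0, 0, 0]],
    [1, [0, 0, -0.19], [0, 0, 0]],
    [1, [0, 0, -0.19], [0, 0, 0]],
    [1, [0, 0, -0.16], [0, 0, 0]],
    [1, [0, 0, -0.12], [0, 0, 0]],
    [1, [0, 0, -0.08], [0, 0, 0]],
    [1, [0, 0, -0.05], [0, 0, 0]],
    [1, [0, 0, 0], [0, 0, 0]],
    [1, [0, 0, 0], [0, 0, 0]],
  ],
)

```text
time_s: 2.65
tcp_pos: [0.4156, 0.2767, 0.0254]
orientation: [3.126, -0.313, -0.001]
wrist_force: [1.3, -0.3, -0.1]
finger_gap: 0.0856
gripper_force: 0.0
```

Request:
carry_out(
  plan=[
    [0, [0, 0, 0], [0, 0, 0]],
    [0, [0, 0, 0], [0, 0, 0]],
    [0, [0, 0, 0], [0, 0, 0]],
    [0, [0, 0, 0], [0, 0, 0]],
    [0, [0, 0, 0], [0, 0, 0]],
    [0, [0, 0, 0], [0, 0, 0]],
    [0, [0, 0, 0], [0, 0, 0]],
    [0, [0, 0, 0], [0, 0, 0]],
  ],
)

```text
time_s: 3.32
tcp_pos: [0.4158, 0.2769, 0.0259]
orientation: [-3.125, 0.313, -0.001]
wrist_force: [-1.4, 0.6, 5.7]
finger_gap: 0.0234
gripper_force: 60.5
```

Request:
carry_out(
  plan=[
    [0, [0, 0, 0.05], [0, 0, 0]],
    [0, [0, 0, 0.1], [0, 0, 0]],
    [0, [0, 0, 0.12], [0, 0, 0]],
    [0, [0, 0, 0.08], [0, 0, 0]],
    [0, [-0.02, -0.04, 0.04], [0, 0, 0]],
    [0, [-0.03, -0.08, 0], [0, 0, 0.025]],
    [0, [-0.03, -0.13, 0], [0, 0, 0.025]],
    [0, [-0.03, -0.16, 0], [0, 0, 0.027]],
    [0, [-0.02, -0.16, 0], [0, 0, 0]],
    [0, [0, -0.16, 0], [0, 0, 0]],
  ],
)

```text
time_s: 4.15
tcp_pos: [0.3871, 0.1291, 0.1029]
orientation: [3.131, -0.25, -0.004]
wrist_force: [0.4, -0.7, -1.3]
finger_gap: 0.0233
gripper_force: 59.6
```

Request:
carry_out(
  plan=[
    [0, [0, -0.16, 0], [0, 0, 0]],
    [0, [0, -0.13, 0], [0, 0, 0]],
    [0, [0, -0.09, 0], [0, 0, 0]],
    [0, [0, -0.05, 0], [0, 0, 0]],
    [0, [0, 0, 0], [0, 0, 0]],
    [0, [0, 0, 0], [0, 0, 0]],
  ],
)

```text
time_s: 4.65
tcp_pos: [0.3887, 0.0443, 0.1031]
orientation: [3.131, -0.255, -0.002]
wrist_force: [0.1, 0.7, -1.6]
finger_gap: 0.0232
gripper_force: 59.6
```

```bash
cat > look.py <<'E'
from h import *
import sys
im,d,s=cap('wrist',sys.argv[1])
print(np.round(s['tcp_pos'],4),np.round(s['orientation'],3),np.round(s['wrist_force'],1))
P=pts('wrist',d,s);hsv=cv2.cvtColor(im,cv2.COLOR_RGB2HSV)
B=cv2.inRange(hsv,(108,130,40),(125,255,255))>0
R=cv2.Rodrigues(np.array(s['orientation']))[0]
a=np.radians(-9.2);D=np.array([[np.cos(a),np.sin(a)],[-np.sin(a),np.cos(a)]])
q=P[B&(P[...,2]>.02)]; t=np.percentile(q[:,2],98)
k=q[q[:,2]>t-.012];b=cv2.minAreaRect((k[:,:2]*1000).astype(np.float32));print('rimz',t,b)
w=k[:,:2]@D.T*1000;print('disp-frame extents',np.percentile(w,[.5,99.5],axis=0).round(1).tolist())
f=k[:,2]; A=np.c_[k[:,:2],np.ones(len(k))];print('slope',np.linalg.lstsq(A,f,rcond=None)[0].round(3))
E
python3 look.py w2; python3 -c "
from h import *
cap('scene','s1')"
```

```text
[0.3887 0.0443 0.1031] [ 3.131e+00 -2.550e-01 -2.000e-03] [ 0.1  0.7 -1.6]
rimz 0.13228621899559448 ((425.211181640625, 37.9456672668457), (121.28226470947266, 137.3583984375), 81.29307556152344)
disp-frame extents [[348.3, 46.1], [479.9, 165.6]]
slope [ 0.013 -0.002  0.126]
```

View pics/w2.png

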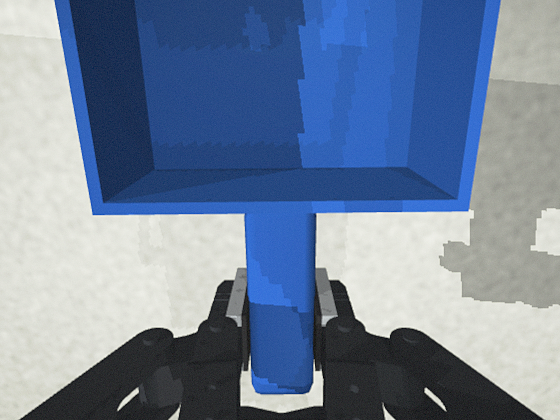

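The tray hangs level, held symmetrically with its front edge out of view at the top of the picture. Next I'll approach the paddle.

Request:
carry_out(
  plan=[
    [0, [0.05, -0.0025, 0], [0, 0, 0]],
    [0, [0.08, -0.004, 0], [0, 0, 0]],
    [0, [0.06, -0.003, 0], [0, 0, 0]],
    [0, [0.036, -0.002, 0], [0, 0, 0]],
    [0, [0, 0, 0], [0, 0, 0]],
    [0, [0, 0, 0], [0, 0, 0]],
  ],
)

```text
time_s: 5.25
tcp_pos: [0.4345, 0.0428, 0.103]
orientation: [3.131, -0.251, -0.002]
wrist_force: [0.2, -0.2, -0.9]
finger_gap: 0.0231
gripper_force: 59.6
```

Request:
carry_out(
  plan=[
    [0, [0.015, -0.0024, 0], [0, 0, 0]],
    [0, [0.015, -0.0024, 0], [0, 0, 0]],
    [0, [0, 0, 0], [0, 0, 0]],
  ],
)

```text
time_s: 5.5
tcp_pos: [0.4411, 0.0414, 0.1034]
orientation: [3.131, -0.252, 0.001]
wrist_force: [-0.3, -0.8, -1.2]
finger_gap: 0.0236
gripper_force: 59.6
```

Request:
carry_out(
  plan=[
    [0, [0.015, -0.0024, 0], [0, 0, 0]],
    [0, [0.015, -0.0024, 0], [0, 0, 0]],
    [0, [0, 0, 0], [0, 0, 0]],
  ],
)

```text
time_s: 5.75
tcp_pos: [0.4474, 0.0403, 0.1034]
orientation: [3.131, -0.252, 0.001]
wrist_force: [0.3, 0.8, -1.1]
finger_gap: 0.0233
gripper_force: 59.6
```

Request:
carry_out(
  plan=[
    [0, [0.015, -0.0024, 0], [0, 0, 0]],
    [0, [0.015, -0.0024, 0], [0, 0, 0]],
    [0, [0, 0, 0], [0, 0, 0]],
  ],
)

```text
time_s: 6.0
tcp_pos: [0.4522, 0.0396, 0.103]
orientation: [-3.131, 0.252, 0.003]
wrist_force: [-3.2, 0.3, -0.5]
finger_gap: 0.0232
gripper_force: 59.7
```

Contact came at TCP x ≈ 0.45, with the force at about 3 N. I'll keep pushing in short steps.

Request:
carry_out(
  plan=[
    [0, [0.015, -0.0024, 0], [0, 0, 0]],
    [0, [0.015, -0.0024, 0], [0, 0, 0]],
    [0, [0.015, -0.0024, 0], [0, 0, 0]],
    [0, [0, 0, 0], [0, 0, 0]],
  ],
)

```text
time_s: 6.33
tcp_pos: [0.461, 0.0382, 0.103]
orientation: [-3.131, 0.252, 0.003]
wrist_force: [-5.3, 1.9, 0.2]
finger_gap: 0.0231
gripper_force: 59.8
```

Request:
carry_out(
  plan=[
    [0, [0.015, -0.0024, 0], [0, 0, 0]],
    [0, [0.015, -0.0024, 0], [0, 0, 0]],
    [0, [0, 0, 0], [0, 0, 0]],
  ],
)

```text
time_s: 6.58
tcp_pos: [0.4668, 0.0373, 0.103]
orientation: [-3.131, 0.252, 0.004]
wrist_force: [-6.8, 1.4, -0.6]
finger_gap: 0.023
gripper_force: 59.8
```

Request:
carry_out(
  plan=[
    [0, [0.01, -0.0016, 0], [0, 0, 0]],
    [0, [0.01, -0.0016, 0], [0, 0, 0]],
    [0, [0, 0, 0], [0, 0, 0]],
  ],
)

```text
time_s: 6.83
tcp_pos: [0.4699, 0.0368, 0.1026]
orientation: [-3.131, 0.253, 0.007]
wrist_force: [-7.3, 1.5, -2.1]
finger_gap: 0.0233
gripper_force: 59.6
```

Request:
carry_out(
  plan=[
    [0, [0.01, -0.0016, 0], [0, 0, 0]],
    [0, [0.005, -0.0008, 0], [0, 0, 0]],
    [0, [0, 0, 0], [0, 0, 0]],
    [0, [0, 0, 0], [0, 0, 0]],
    [0, [0, 0, 0], [0, 0, 0]],
  ],
)

```text
time_s: 7.25
tcp_pos: [0.4721, 0.0364, 0.1022]
orientation: [-3.131, 0.253, 0.01]
wrist_force: [-6.1, 1.0, -3.7]
finger_gap: 0.0229
gripper_force: 59.6
```

```bash
python3 -c "
from h import *
a=cap('top','t2')[0];b=cap('wrist','w3')[0]
cv2.imwrite('pics/c3.png',cv2.hconcat([cv2.resize(a[90:300,215:325],(300,570),interpolation=2),cv2.resize(b,(500,570))])[:,:,::-1])"
```

```text
(no output)
```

View pics/c3.png

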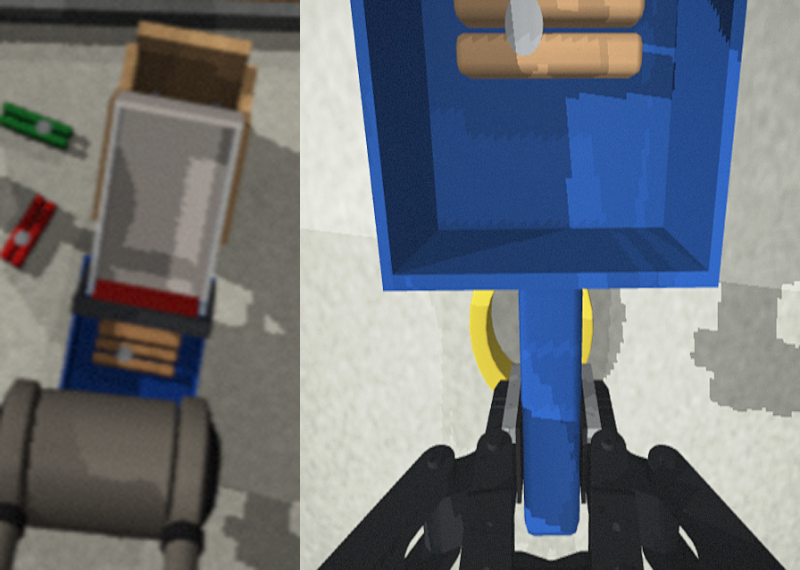

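The chute now looks empty, and pegs lie in the tray at crop (135,345) and (550,40). The third may be hidden under the lip, so I'll back off a little and check by weight and sight.

Request:
carry_out(
  plan=[
    [0, [0, 0, 0], [0, 0, 0]],
    [0, [0, 0, 0], [0, 0, 0]],
    [0, [-0.02, 0.0032, 0], [0, 0, 0]],
    [0, [-0.03, 0.0048, 0], [0, 0, 0]],
    [0, [-0.04, 0.0064, 0], [0, 0, 0]],
    [0, [-0.03, 0.0048, 0], [0, 0, 0]],
    [0, [-0.015, 0.0024, 0], [0, 0, 0]],
    [0, [0, 0, 0], [0, 0, 0]],
    [0, [0, 0, 0], [0, 0, 0]],
  ],
)

```text
time_s: 8.1
tcp_pos: [0.4486, 0.0402, 0.1039]
orientation: [3.131, -0.252, 0.004]
wrist_force: [-1.4, 0.1, -2.1]
finger_gap: 0.0231
gripper_force: 59.9
```

```bash
python3 -c "
from h import *
a,d,s=cap('top','t3');F=[]
b=cap('wrist','w4')[0]
for i in range(4): F.append(monitor.observe()['wrist_force']);optics.camera('wrist')
print(np.mean(F,0),s['tcp_pos'],s['orientation'])
cv2.imwrite('pics/c4.png',cv2.hconcat([cv2.resize(a[170:270,225:315],(520,570),interpolation=2),cv2.resize(b,(280,210))[:,:,:].repeat(1,0) if 0 else cv2.copyMakeBorder(cv2.resize(b,(280,210)),0,360,0,0,0)])[:,:,::-1])"
```

```text
[-0.40520033  0.33034298 -2.54246346] [0.44857269 0.04021531 0.10386318] [ 3.13133223 -0.25189948  0.00351498]
```

View pics/c4.png

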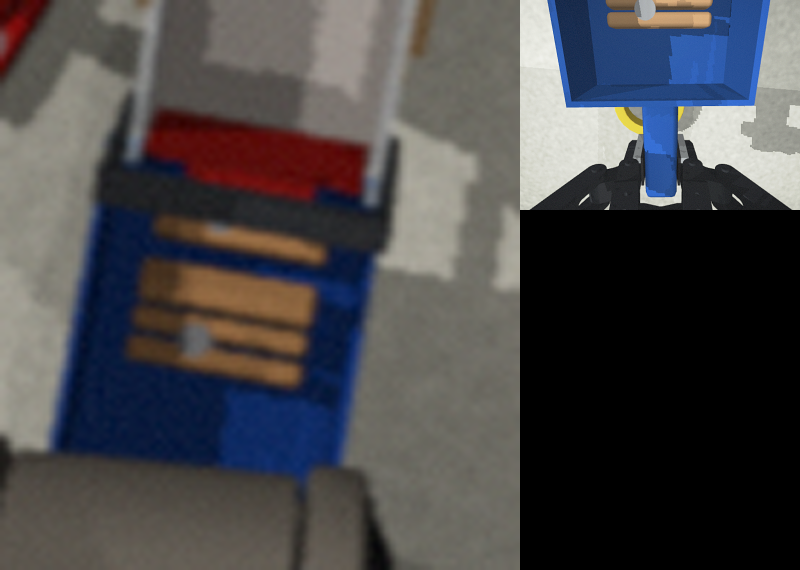

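All three pegs are in the tray, at left-crop (215,345), (230,290) and (240,240). The gate is shut, and the wrist force rose by 1.3 N. Now to the mat.

Request:
carry_out(
  plan=[
    [0, [-0.04, 0.005, 0], [0, 0, 0]],
    [0, [-0.08, 0.005, 0], [0, 0, 0]],
    [0, [-0.09, 0, 0], [0, 0, 0]],
    [0, [-0.07, -0.02, 0], [0, 0, 0]],
    [0, [-0.05, -0.05, 0], [0, 0, 0]],
    [0, [-0.02, -0.08, 0], [0, 0, 0]],
    [0, [0, -0.11, 0], [0, 0, 0]],
    [0, [0, -0.13, 0], [0, 0, 0]],
    [0, [0, -0.14, 0], [0, 0, 0]],
    [0, [0, -0.14, 0], [0, 0, 0]],
  ],
)

```text
time_s: 9.23
tcp_pos: [0.3772, -0.0927, 0.1035]
orientation: [3.131, -0.251, 0.001]
wrist_force: [1.4, 0.1, -2.9]
finger_gap: 0.0228
gripper_force: 59.8
```

Request:
carry_out(
  plan=[
    [0, [0, -0.14, 0], [0, 0, 0]],
    [0, [0, -0.14, 0], [0, 0, 0]],
    [0, [0, -0.14, 0], [0, 0, 0]],
    [0, [0.02, -0.12, 0], [0, 0, 0]],
    [0, [0.03, -0.09, 0], [0, 0, 0]],
    [0, [0.03, -0.06, 0], [0, 0, 0]],
    [0, [0.01, -0.035, 0], [0, 0, 0]],
    [0, [0, 0, 0], [0, 0, 0]],
    [0, [0, 0, 0], [0, 0, 0]],
  ],
)

```text
time_s: 9.98
tcp_pos: [0.3951, -0.236, 0.1031]
orientation: [-3.131, 0.252, 0.002]
wrist_force: [-0.4, -0.0, -3.5]
finger_gap: 0.0232
gripper_force: 59.8
```

Request:
carry_out(
  plan=[
    [0, [0.004, -0.02, -0.03], [0, 0, 0]],
    [0, [0.003, -0.013, -0.06], [0, 0, 0]],
    [0, [0, 0, -0.07], [0, 0, 0]],
    [0, [0, 0, -0.07], [0, 0, 0]],
    [0, [0, 0, -0.05], [0, 0, 0]],
    [0, [0, 0, -0.035], [0, 0, 0]],
    [0, [0, 0, -0.02], [0, 0, 0]],
    [0, [0, 0, -0.008], [0, 0, 0]],
    [0, [0, 0, 0], [0, 0, 0]],
  ],
)

```text
time_s: 10.73
tcp_pos: [0.3971, -0.2431, 0.0346]
orientation: [-3.131, 0.252, 0.0]
wrist_force: [0.0, 0.2, -2.2]
finger_gap: 0.0232
gripper_force: 59.8
```

Request:
carry_out(
  plan=[
    [0, [0, 0, -0.006], [0, 0, 0]],
    [0, [0, 0, -0.006], [0, 0, 0]],
    [0, [0, 0, -0.004], [0, 0, 0]],
    [0, [0, 0, 0], [0, 0, 0]],
  ],
)

```text
time_s: 11.07
tcp_pos: [0.3972, -0.2433, 0.0316]
orientation: [3.131, -0.252, 0.0]
wrist_force: [-0.7, -0.6, -3.1]
finger_gap: 0.0232
gripper_force: 59.9
```

Request:
carry_out(
  plan=[
    [0, [0, 0, -0.005], [0, 0, 0]],
    [0, [0, 0, -0.003], [0, 0, 0]],
    [0, [0, 0, 0], [0, 0, 0]],
    [0, [0, 0, 0], [0, 0, 0]],
  ],
)

```text
time_s: 11.4
tcp_pos: [0.3972, -0.2434, 0.0301]
orientation: [3.131, -0.252, 0.001]
wrist_force: [-0.4, -0.2, -0.3]
finger_gap: 0.023
gripper_force: 60.2
```

Request:
carry_out(
  plan=[
    [0, [0, 0, -0.004], [0, 0, 0]],
    [0, [0, 0, 0], [0, 0, 0]],
    [0, [0, 0, 0], [0, 0, 0]],
    [0, [0, 0, 0], [0, 0, 0]],
  ],
)

```text
time_s: 11.73
tcp_pos: [0.3971, -0.2434, 0.03]
orientation: [3.131, -0.252, 0.001]
wrist_force: [-4.3, 0.5, 9.7]
finger_gap: 0.0232
gripper_force: 61.5
```

The tray is down firmly, with 9.7 N on the wrist. I'll release it and rise.

Request:
carry_out(
  plan=[
    [1, [0, 0, 0], [0, 0, 0]],
    [1, [0, 0, 0], [0, 0, 0]],
    [1, [0, 0, 0], [0, 0, 0]],
    [1, [0, 0, 0], [0, 0, 0]],
    [1, [0, 0, 0], [0, 0, 0]],
    [1, [0, 0, 0], [0, 0, 0]],
    [1, [0, 0, 0], [0, 0, 0]],
    [1, [0, 0, 0], [0, 0, 0]],
  ],
)

```text
time_s: 12.4
tcp_pos: [0.3971, -0.2433, 0.0291]
orientation: [3.131, -0.252, -0.0]
wrist_force: [0.2, -0.5, 0.3]
finger_gap: 0.0854
gripper_force: 0.0
```

Request:
carry_out(
  plan=[
    [1, [0, 0, 0.03], [0, 0, 0]],
    [1, [0, 0, 0.06], [0, 0, 0]],
    [1, [0, 0, 0.1], [0, 0, 0]],
    [1, [0, 0, 0.15], [0, 0, 0]],
    [1, [0, 0, 0.15], [0, 0, 0]],
    [1, [-0.02, 0, 0.15], [0, 0, 0]],
    [1, [0, 0, 0.1], [0, 0, 0]],
    [1, [0, 0, 0], [0, 0, 0]],
    [1, [0, 0, 0], [0, 0, 0]],
  ],
)

```text
time_s: 13.15
tcp_pos: [0.3935, -0.2436, 0.1783]
orientation: [3.13, -0.252, 0.004]
wrist_force: [1.1, 0.9, -0.9]
finger_gap: 0.0854
gripper_force: 0.0
```

```bash
python3 look.py w5; python3 -c "
from h import *
a=cap('scene','s5')[0];b=cap('wrist','w6')[0]
cv2.imwrite('pics/c5.png',cv2.hconcat([cv2.resize(a,(400,300)),cv2.resize(b,(400,300))])[:,:,::-1])"
```

```text
[ 0.3935 -0.2436  0.1783] [ 3.13  -0.252  0.004] [ 1.1  0.9 -0.9]
rimz 0.059832714936919454 ((445.9986267089844, -251.4849853515625), (120.02590942382812, 160.18545532226562), 81.20845794677734)
disp-frame extents [[401.7, -236.3], [558.1, -117.1]]
slope [ 0.039 -0.007  0.041]
```

View pics/c5.png

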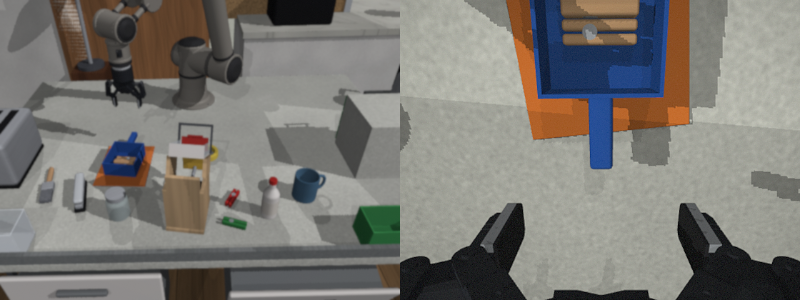

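The left scene view shows the tray on the mat at (123,160) with the pegs inside and everything else in place. The right wrist view shows it released, with its handle at (600,130).

```bash
python3 -c "
from bench import job
print(job.close_job())"
```

```text
the job is handed in; nothing more can be done
None
```

The tray with all three pegs is set down and released on the middle of the orange mat, and the job is handed in; no verdict came back.

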